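# Release the push-latched wax cassette and lay out the wax block

## Task

Press the front edge of the blue cassette lid gently down until its push latch trips at the end of its travel, then get clear at once so that the lid springs up fully by itself without being touched on its way. Take the green wax block out of the open cassette and set it down softly, flat in the white tray, leaving the other things on the bench where they stand.

Things in the scene. Friction and masses are not known exactly. Their poses are not given: they have to be found in the camera images.
- cassette: grey storage cassette, fixed to the bench, 160 (x) x 130 (y) x 51 mm high; origin at the centre of its underside, its -x side is the front (press strip), its +x side the hinge. Side walls 6 mm thick, 51 mm high; front wall 30 mm high; floor 6 mm above the bench. Free inside: x -60 to +74 mm, y -59 to +59 mm.
- press_strip (a point): centre of the ribbed black rubber press strip (14 x 60 mm) on top of the lid, 11 mm behind the lid's free front edge, 51 mm above the bench when closed; x points toward the hinge, z out of the lid. To push: straight down here. Too shallow a push leaves the lid latched (it comes back up and can be pressed again); after tripping, the lid follows the finger up and goes on opening.
- lid_front (a point): middle of the lid's top front edge. Felt when pushed down at the strip: a soft spring and catch (2 to 4 N), and 1 mm after the latch trips a hard stop. The depth of that stop is set differently each time and cannot be seen: 3 to 11 mm below the closed height, so it must be felt. More than 15 N on the lid breaks the latch. Let go within a second or so, or the catch may return.
- lid (a joint): angle of the lid about its hinge, rad: 0 closed and latched, negative while pressed in (to -0.09), positive as it opens; sprung and damped, it takes about 3 s to reach its stop at 1.9 (leaning back past upright), and stays there. The lid is 157 mm long (blue frame 6 mm thick with a clear window), 116 mm wide, and swings up between the side walls.
- lid_hinge (a point): the hinge axis of the lid (along the cassette's y), 78 mm behind the cassette's centre and 47 mm above the bench
- block_center (a point): centre of the green wax block, 42 (x) x 55 (y) x 24 mm high, about 60 g, lying flat and loose on the cassette's floor (its centre then 18 mm above the bench); x and y along its sides, z up. Best gripped across its 42 mm.
- tray_floor (a point): centre of the inner floor of the white tray (loose, outside 100 (x) x 160 (y) x 22 mm high, walls 2 mm, floor 2 mm above the bench); x along its short side, y along its long side
- wax_tube: upright blue wax tube, 28 mm diameter, 60 mm high, loose bystander; origin at the centre of its underside
- tape_roll: roll of tan tape lying flat, 73 mm diameter, 18 mm high, loose bystander; origin at the centre of its underside
- ring_wax: small green carved ring of wax, 24 x 28 x 8 mm, loose bystander; origin at the centre of its underside

How it is judged:
By the outcome, as a careful person would: the job done as asked, in the order asked, and still so for the second after the job is handed in, with the robot touching nothing.
It also fails if it takes over 48 s, if anything falls off the work surface, if the arm or the gripper's body presses on something with over 40 N, if the wrist force passes 120 N, or if a joint passes its speed limit or range.

## Robot

A 7-joint arm with a two-finger parallel gripper is mounted at the origin on a cart in front of the work surface, level with it; the furniture and walls round the work are solid. World frame = base frame: x ahead of the robot, y to its left, z up, the work surface at z = 0. Lengths are in m, angles in degrees, forces in N, time in s.
With the tool pointing down it reaches from about 0.425 to 0.825 m from the base axis. Payload 3.6 kg.
Tool frame: the origin (TCP) lies at the very end of the fingers, on their centre line; the grasp point (between the pads) lies env.grasp_offset behind it (env.grasp_offset is the distance from the TCP to the grasp point, in m); z points along the fingers, y is the direction in which the jaws open and shut (so a half turn about z gives the same grasp; the last joint's range is limited). The gripper opens to 93 mm and grips with 3 to 60 N. Pads are 15 mm wide; open, the fingers measure 128 mm over their backs; the gripper's body (75 mm by 188 mm) begins 65 mm behind the grasp point.
Start: joints at [-73.425, 35.231, -0.722, 81.555, 0.464, 63.22, -2.315], TCP at [0.202, 0.618, 0.219] pointing down, gripper open.
Joint ranges: [-178.69, 178.69], [-17.37, 117.87], [-77.05, 75.6], [15.02, 138.74], [-78.02, 258.01], [0.78, 113.62], [-162.83, 162.83]. Speed limits (degrees/s): [159.86, 159.86, 180, 180, 180, 180, 180].

## Interface

Orientations are given as a 3x3 rotation matrix whose columns are the frame's x, y, z axes.
In Python, from station import env, eyes, sign_off gives the robot as it stands. The module is installed in compiled form; this text tells all that it offers.
- The arm moves only by the tool drive_tool, never from a script. Its argument "targets" is a list of rows, each a list of 7 numbers: the turn, a rotation vector about the world's x, y, z in rad, then the shift along the world's x, y, z in m, then the finger opening in m, from 0 to 0.093. In form: [[rx, ry, rz, tx, ty, tz, hand], ...]. A call has 1 to 20 rows; each row shifts and turns the pose as measured when the row begins; what a row does not reach is not made up. A row lasts 1/8 s, in which the tool goes at most 62.5 mm and 10.7 degrees, less where a joint would pass 70% of its speed; a pose out of reach is approached as far as the arm can. A call with a gripper value outside its range is refused whole. The fingers move at their own pace and stop on an object; "force" is the grip in N (left out, the last holds). Time passes only in rows, so rows that do not move let the fingers close. It gives the time, the measured TCP pose, the force and the opening at its end, in the units of the state.
- env.state(): the state, without advancing time (a new reading comes with each control period).
- eyes.snapshot(name): name is "side" or "top" or "wrist"; returns (picture, depth): 420x560x3 uint8, blue, green, red; 420x560 float32, m along the optical axis (not along the pixel's ray), 0 where there is no reading.
- eyes.camera_info(name): a dict with "vertical_fov" (degrees; the focal length in pixels is half the picture's height over the tangent of half this angle, whatever the lens; pixels are square), "cx", "cy" (the principal point, pixels), "R" (3x3) and "t" (3): a world point X has camera coordinates R X + t. Camera axes: x right, y down, z forward; pixel columns grow to the right and rows downward; lengths in m; the calibration is good to about 2 mm. A picture is of the moment at which its call begins: read the wrist's pose just before it. camera_info takes no time and is no camera call; for the wrist camera it gives the pose at the moment of the call.
- sign_off(): hands the job in, once; it reports no verdict.
The state is a dict: "t": time; "qpos": joint angles; "qd": joint speeds; "joint_torque": joint torques, N m; "tool_pos": TCP position; "tcp_rot": TCP orientation; "contact_force": force on the tool from outside, world axes, zero at the start; "wrist_torque": the same for the moment, N m; "gripper_width": finger opening in m.
Only numpy, scipy, OpenCV 4.12 (cv2) and the standard library are available. Lean on these libraries where they do the work, as an engineer would, in place of code of your own. Each camera call takes 0.05 s, during which the arm holds its last target. There are 200 camera calls.

## Working session

There is one attempt and no reset: what is moved stays moved. The work goes in short steps, Python scripts to look and compute and a tool call to move; the robot and the scene stay as the last step left them, time stands still between calls to the robot, and variables do not carry over. Pictures are saved under pics/ and viewed, about 8 in all and at most 12, crops included, and the job is handed in when it is done.

Besides the shell and the picture viewer there is one more tool, called after "Call:" by a JSON object that holds its "fn" and its "kwargs", one argument or row to a line. drive_tool: Moves the arm, as the interface text tells. Its arguments: {"type":"object","properties":{"targets":{"type":"array","items":{"type":"array","items":{"type":"number"}}},"force":{"type":"number"}},"required":["targets"]}

```bash
mkdir -p pics
cat > h.py <<'E'
import numpy as np, cv2
from station import env, eyes, sign_off
def snap(n, tag):
    c=eyes.camera_info(n); im,d=eyes.snapshot(n)
    cv2.imwrite(f'pics/{tag}.png',im); np.savez(f'pics/{tag}.npz',im=im,d=d,R=c['R'],t=c['t'],f=210/np.tan(np.radians(c['vertical_fov']/2)),cx=c['cx'],cy=c['cy'])
    return load(tag)
def load(tag): return dict(np.load(f'pics/{tag}.npz'))
def cloud(s):
    v,u=np.mgrid[0:420,0:560]; d=s['d']
    P=np.stack([(u-s['cx'])/s['f']*d,(v-s['cy'])/s['f']*d,d],-1)
    W=(P-s['t'])@s['R']; W[d<=0]=np.nan
    return W
def ray(s,u,v,z):
    r=s['R'].T@np.array([(u-s['cx'])/s['f'],(v-s['cy'])/s['f'],1]); o=-s['R'].T@s['t']
    return o+r*(z-o[2])/r[2]
E
python3 - <<'E'
from h import *
print(env.state(), env.grasp_offset)
a=snap('top','top0');b=snap('side','side0')
for s in(a,b): print(-s['R'].T@s['t'], s['R'][2])
E
```

```text
{'t': 0.0, 'qpos': array([-73.42510231,  35.2891891 ,  -0.72214283,  81.63921906,
         0.46625963,  63.22191733,  -2.31478394]), 'qd': array([ 0.02813765, -0.06258639,  0.05954623,  0.09011942, -0.0470286 ,
        0.1064849 , -0.05543586]), 'joint_torque': array([ 4.42850624e-04, -4.58938801e+01,  2.08929121e-01, -1.65744567e+01,
       -6.10978715e-02,  2.05248868e-02,  2.47541011e-04]), 'tool_pos': array([0.20162885, 0.61710215, 0.21749411]), 'tcp_rot': array([[-9.50574944e-01,  3.10494367e-01, -7.23969270e-04],
       [ 3.10495201e-01,  9.50571741e-01, -2.46892399e-03],
       [-7.84022607e-05, -2.57168627e-03, -9.99996690e-01]]), 'contact_force': array([ 0.56114018, -1.58952388, -0.35528419]), 'wrist_torque': array([-0.00190192, -0.04705568, -0.02696152]), 'gripper_width': 0.09299638923251037} 0.0188
[0.41266416 0.01100843 0.89375399] [ 0.22214464  0.02136945 -0.97477952]
[0.40392837 0.7266484  0.49472232] [ 0.23158726 -0.82868276 -0.50956082]
```

View pics/top0.png

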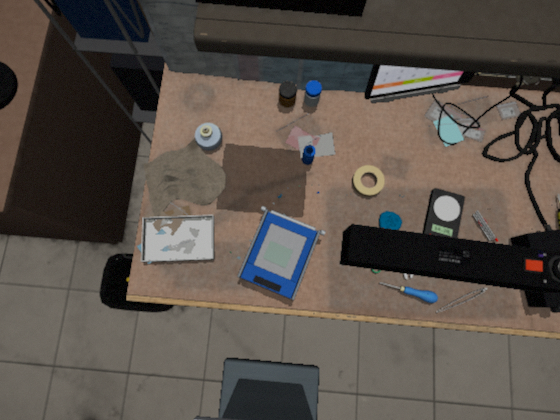

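View pics/side0.png

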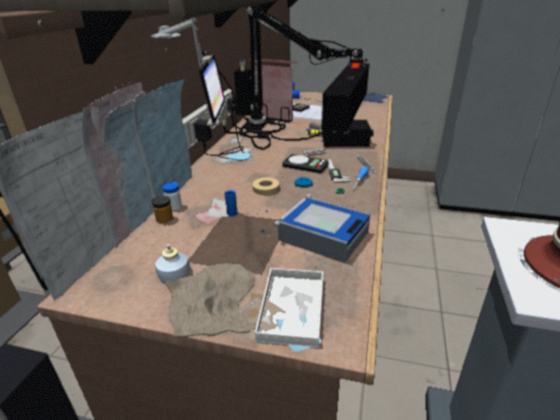

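The top view shows the cassette at about (280,255) with its strip at (268,284), the tray at (178,240), the tube at (308,155) and the tape at (368,181). The side view agrees. Next I turn these into world coordinates.

```bash
python3 - <<'E'
from h import *
np.set_printoptions(precision=4,suppress=True)
s=load('top0');W=cloud(s)
for n,(u,v) in dict(cas=(280,255),strip=(268,284),tray=(178,240),tube=(308,153),tape=(357,181),bench=(250,120),ring=(408,272),black=(450,255),tl=(268,212),tr=(318,232)).items(): print(n,W[v,u],ray(s,u,v,0.05))
hsv=cv2.cvtColor(s['im'],cv2.COLOR_BGR2HSV)
# lid: blue near cassette
m=(cv2.inRange(hsv,(100,120,60),(125,255,255)));m[:205]=0;m[305:]=0;m[:,:235]=0;m[:,330:]=0
k=np.argwhere(m>0); P=W[m>0]; print(len(k),np.nanmedian(P,0))
r=cv2.minAreaRect(k[:,::-1].astype(np.float32)); 
for p in cv2.boxPoints(r): print('lidcorner',p,ray(s,*p,0.05))
# cassette points above z .035 
mm=(W[...,2]>.035)&(W[...,2]<.065); mm[:, :230]=0; mm[:,335:]=0; mm[:200]=0; mm[310:]=0
r=cv2.minAreaRect((W[mm][:,:2]*1000).astype(np.float32)); print('cas rect mm',r, cv2.boxPoints(r))
# tray
mm=(W[...,2]>.012)&(W[...,2]<.035); mm[:, :125]=0; mm[:,225:]=0; mm[:205]=0; mm[272:]=0
r=cv2.minAreaRect((W[mm][:,:2]*1000).astype(np.float32)); print('tray rect',r,cv2.boxPoints(r))
E
python3 - <<'E'
import cv2
im=cv2.imread('pics/top0.png')[190:320,120:340]
cv2.imwrite('pics/crop1.png',cv2.resize(im,None,fx=3.5,fy=3.5,interpolation=cv2.INTER_CUBIC))
E
```

```text
cas [0.499  0.0052 0.0481] [0.4989 0.0053 0.05  ]
strip [0.4359 0.0255 0.0499] [0.4359 0.0255 0.05  ]
tray [0.5176 0.2393 0.0058] [0.5123 0.2279 0.05  ]
tube [ 0.7465 -0.0412  0.0202] [ 0.7351 -0.0394  0.05  ]
tape [ 0.689  -0.1597  0.0157] [ 0.6782 -0.153   0.05  ]
bench [ 0.8294  0.1058 -0.0029] [0.8048 0.1002 0.05  ]
ring [ 0.4696 -0.2058  0.2393] [ 0.4861 -0.2685  0.05  ]
black [ 0.4968 -0.2536  0.2882] [ 0.5299 -0.3577  0.05  ]
tl [0.5903 0.0392 0.0513] [0.5906 0.0392 0.05  ]
tr [ 0.5555 -0.0729  0.0505] [ 0.5556 -0.073   0.05  ]
1913 [0.4851 0.0089 0.05  ]
lidcorner [239.5278 277.128 ] [0.4449 0.0869 0.05  ]
lidcorner [267.2112 210.9954] [0.5927 0.0412 0.05  ]
lidcorner [318.2255 232.3503] [ 0.5549 -0.0735  0.05  ]
lidcorner [290.5421 298.4828] [ 0.4102 -0.0241  0.05  ]
cas rect mm ((503.4564514160156, 8.770675659179688), (148.99600219726562, 162.91802978515625), 72.18086242675781) [[403.1078 -37.2259]
 [558.2103 -87.081 ]
 [603.8051  54.7673]
 [448.7026 104.6223]]
tray rect ((520.4063110351562, 239.3509521484375), (100.75670623779297, 160.86041259765625), 6.9716572761535645) [[460.6379 313.0717]
 [480.163  153.4006]
 [580.1747 165.6302]
 [560.6497 325.3013]]
```

View pics/crop1.png

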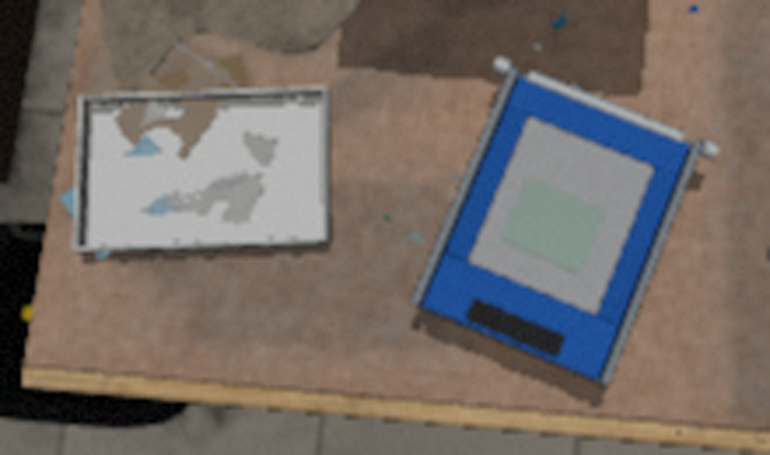

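Measured poses:

| Item | Position | Yaw or size check |
|---|---|---|
| Cassette centre | about (0.501, 0.007) | yaw about −17.8° |
| Strip | about (0.4365, 0.0275), z 0.050 | expected 0.051 |
| Tray centre | (0.520, 0.239) | 7°, 100.8×160.9 mm, matches the given size |

The tool yaw already suits the press, so I move in.

Call:
{"fn": "drive_tool", "kwargs": {
  "targets": [
    [0,0,0,0.024,-0.047,0,0],
    [0,0,0,0.025,-0.047,0,0],
    [0,0,0,0.025,-0.047,0,0],
    [0,0,0,0.025,-0.047,0,0],
    [0,0,0,0.025,-0.047,0,0],
    [0,0,0,0.025,-0.047,0,0],
    [0,0,0,0.025,-0.047,0,0],
    [0,0,0,0.025,-0.047,0,0],
    [0,0,0,0.025,-0.047,0,0],
    [0,0,0,0.025,-0.047,0,0],
    [0,0,0,0.02,-0.047,-0.02,0],
    [0,0,0,-0.01,-0.04,-0.02,0],
    [0,0,0,-0.01,-0.03,-0.03,0],
    [0,0,0,0,0,0,0]
  ]
}}

```text
t: 1.85
tool_pos: [0.4526, 0.0082, 0.1415]
tcp_rot: [[-0.951, 0.31, -0.003], [0.31, 0.951, -0.007], [0.001, -0.008, -1.0]]
contact_force: [0.5, -0.2, 0.1]
gripper_width: 0.0006
```

Run:
```python
from h import *
print(env.state()['tool_pos'])
s=snap('wrist','w1');W=cloud(s)
print(-s['R'].T@s['t'],s['R'])
for z in(.0,):
  for p in [(0.4365,0.0275,.051),(0.4276,.0314,.051)]:
    c=s['R']@np.array(p)+s['t']; print(c[:2]/c[2]*s['f']+[s['cx'],s['cy']])
```

```text
[0.4526309  0.00824092 0.14148447]
[0.38522375 0.03203551 0.30763126] [[ 0.31015035  0.95065665 -0.00766064]
 [ 0.91893521 -0.29771665  0.25869456]
 [ 0.24364901 -0.08727384 -0.9659288 ]]
[299.09425823 184.2512841 ]
[300.64214915 170.58870409]
```

View pics/w1.png

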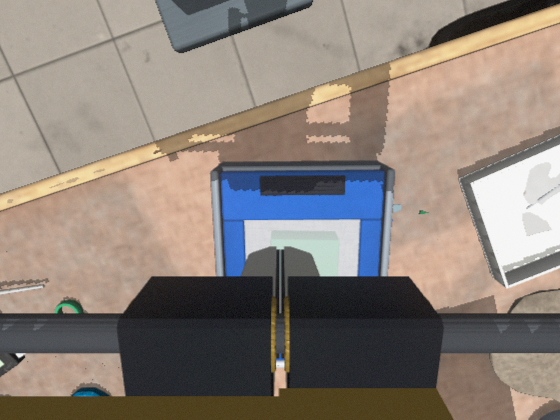

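The wrist view has the strip centred at (302,185), against a prediction of (299,184), so about 1 mm off. The green block shows under the window at (305,250). I descend to about 10 mm above the strip.

Call:
{"fn": "drive_tool", "kwargs": {
  "targets": [
    [0,0,0,-0.008,0.01,-0.035,0],
    [0,0,0,-0.008,0.01,-0.03,0],
    [0,0,0,0,0,0,0]
  ],
  "force": 20
}}

```text
t: 2.28
tool_pos: [0.4434, 0.0358, 0.0793]
tcp_rot: [[-0.953, 0.301, 0.011], [0.301, 0.953, -0.002], [-0.011, 0.002, -1.0]]
contact_force: [0.9, -0.5, 0.4]
gripper_width: 0.0005
```

Call:
{"fn": "drive_tool", "kwargs": {
  "targets": [
    [0,0.01,0.01,-0.005,-0.006,-0.012,0],
    [0,0,0,-0.002,-0.002,-0.006,0],
    [0,0,0,0,0,0,0]
  ]
}}

```text
t: 2.65
tool_pos: [0.4397, 0.0281, 0.0629]
tcp_rot: [[-0.957, 0.29, 0.008], [0.29, 0.957, -0.001], [-0.008, 0.002, -1.0]]
contact_force: [-0.8, -0.9, 0.1]
gripper_width: 0.0006
```

Call:
{"fn": "drive_tool", "kwargs": {
  "targets": [
    [0,0.008,-0.02,-0.003,0.001,-0.004,0],
    [0,0,0,0,0,-0.003,0],
    [0,0,0,0,0,-0.002,0]
  ]
}}

```text
t: 3.02
tool_pos: [0.4374, 0.0289, 0.0542]
tcp_rot: [[-0.95, 0.311, 0.002], [0.311, 0.95, -0.0], [-0.002, 0.0, -1.0]]
contact_force: [-0.1, -0.3, -0.1]
gripper_width: 0.0007
```

Call:
{"fn": "drive_tool", "kwargs": {
  "targets": [
    [0,0,0,0,0,-0.001,0],
    [0,0,0,0,0,-0.001,0],
    [0,0,0,0,0,-0.001,0]
  ]
}}

```text
t: 3.4
tool_pos: [0.4375, 0.0289, 0.051]
tcp_rot: [[-0.95, 0.311, 0.002], [0.311, 0.95, -0.0], [-0.002, 0.0, -1.0]]
contact_force: [-0.4, -0.4, 0.2]
gripper_width: 0.0006
```

Call:
{"fn": "drive_tool", "kwargs": {
  "targets": [
    [0,0,0,0,0,-0.001,0],
    [0,0,0,0,0,-0.001,0]
  ]
}}

```text
t: 3.65
tool_pos: [0.4375, 0.0289, 0.0491]
tcp_rot: [[-0.95, 0.311, 0.002], [0.311, 0.95, -0.0], [-0.002, 0.0, -1.0]]
contact_force: [-0.2, 0.9, 2.4]
gripper_width: 0.0005
```

In contact at 2.4 N. From here I go one row at a time.

Call:
{"fn": "drive_tool", "kwargs": {
  "targets": [
    [0,0,0,0,0,-0.0008,0]
  ]
}}

```text
t: 3.78
tool_pos: [0.4375, 0.0289, 0.0484]
tcp_rot: [[-0.95, 0.311, 0.002], [0.311, 0.95, -0.0], [-0.002, 0.0, -1.0]]
contact_force: [0.4, 0.8, 3.6]
gripper_width: 0.0001
```

Call:
{"fn": "drive_tool", "kwargs": {
  "targets": [
    [0,0,0,0,0,-0.0008,0]
  ]
}}

```text
t: 3.9
tool_pos: [0.4375, 0.029, 0.0477]
tcp_rot: [[-0.95, 0.311, 0.002], [0.311, 0.95, -0.0], [-0.002, 0.0, -1.0]]
contact_force: [0.1, 0.3, 3.5]
gripper_width: 0.0004
```

Call:
{"fn": "drive_tool", "kwargs": {
  "targets": [
    [0,0,0,0,0,-0.0008,0]
  ]
}}

```text
t: 4.03
tool_pos: [0.4375, 0.029, 0.047]
tcp_rot: [[-0.95, 0.311, 0.002], [0.311, 0.95, -0.0], [-0.002, 0.0, -1.0]]
contact_force: [-1.3, -0.6, 3.5]
gripper_width: 0.0001
```

Call:
{"fn": "drive_tool", "kwargs": {
  "targets": [
    [0,0,0,0,0,-0.0008,0]
  ]
}}

```text
t: 4.15
tool_pos: [0.4376, 0.029, 0.0462]
tcp_rot: [[-0.95, 0.311, 0.002], [0.311, 0.95, -0.0], [-0.002, 0.0, -1.0]]
contact_force: [-0.5, 0.2, 4.7]
gripper_width: 0.0008
```

Call:
{"fn": "drive_tool", "kwargs": {
  "targets": [
    [0,0,0,0,0,-0.0008,0]
  ]
}}

```text
t: 4.28
tool_pos: [0.4375, 0.0289, 0.0457]
tcp_rot: [[-0.95, 0.311, 0.002], [0.311, 0.95, -0.0], [-0.002, 0.001, -1.0]]
contact_force: [-2.2, -0.2, 10.9]
gripper_width: 0.0004
```

The force jumped to 10.9 N, which is the hard stop. Clearing straight up.

Call:
{"fn": "drive_tool", "kwargs": {
  "targets": [
    [0,0,0,0,0,0.06,0],
    [0,0,0,0,0,0.062,0],
    [0,0,0,-0.01,0.02,0.058,0],
    [0,0,0,0,0.05,0.035,0],
    [0,0,0,0,0.06,0,0],
    [0,0,0,0,0.06,0,0],
    [0,0,0,0,0,0,0]
  ]
}}

```text
t: 5.15
tool_pos: [0.4264, 0.2244, 0.2647]
tcp_rot: [[-0.949, 0.315, 0.001], [0.315, 0.949, 0.003], [-0.0, 0.003, -1.0]]
contact_force: [0.3, -0.2, -0.9]
gripper_width: 0.0003
```

Run:
```python
from h import *
s=snap('top','t2');W=cloud(s);print(env.state()['tool_pos'],env.state()['contact_force'])
mm=W[225:300,235:325]; print(np.nanpercentile(mm[...,2],[50,90,99]))
```

```text
[0.42694822 0.22097505 0.26455943] [-0.57528542 -0.37292245 -0.03515698]
[0.02865929 0.13309826 0.14774207]
```

The lid is rising. I wait clear of it while the fingers open.

Call:
{"fn": "drive_tool", "kwargs": {
  "targets": [
    [0,0,0,0,0,0,0.093],
    [0,0,0,0,0,0,0.093],
    [0,0,0,0,0,0,0.093],
    [0,0,0,0,0,0,0.093],
    [0,0,0,0,0,0,0.093],
    [0,0,0,0,0,0,0.093],
    [0,0,0,0,0,0,0.093],
    [0,0,0,0,0,0,0.093],
    [0,0,0,0,0,0,0.093],
    [0,0,0,0,0,0,0.093],
    [0,0,0,0,0,0,0.093],
    [0,0,0,0,0,0,0.093],
    [0,0,0,0,0,0,0.093],
    [0,0,0,0,0,0,0.093],
    [0,0,0,0,0,0,0.093],
    [0,0,0,0,0,0,0.093],
    [0,0,0,0,0,0,0.093],
    [0,0,0,0,0,0,0.093],
    [0,0,0,0,0,0,0.093],
    [0,0,0,0,0,0,0.093]
  ]
}}

```text
t: 7.7
tool_pos: [0.4277, 0.2151, 0.2638]
tcp_rot: [[-0.944, 0.329, -0.0], [0.329, 0.944, -0.003], [-0.001, -0.003, -1.0]]
contact_force: [0.3, -0.3, -0.2]
gripper_width: 0.0928
```

Run:
```python
from h import *
np.set_printoptions(precision=4,suppress=True)
print(env.state()['t'],env.state()['tool_pos'])
s=snap('top','t3');W=cloud(s)
hsv=cv2.cvtColor(s['im'],cv2.COLOR_BGR2HSV)
g=cv2.inRange(hsv,(45,60,40),(90,255,255));g[:200]=0;g[310:]=0;g[:,:235]=0;g[:,325:]=0
m=(g>0)&(W[...,2]>.02)&(W[...,2]<.04); P=W[m]; print(m.sum(),np.median(P,0))
r=cv2.minAreaRect((P[:,:2]*1000).astype(np.float32));print(r,cv2.boxPoints(r))
b=cv2.inRange(hsv,(100,120,50),(125,255,255))>0; b[310:]=0;b[:,:235]=0;b[:,335:]=0;b&=W[...,2]>.06;Q=W[b]
ex=np.array([.952,-.306]);d=(Q[:,:2]-[.501,.007])@ex
print('lid pts',len(Q),np.c_[d,Q[:,2]][np.argsort(d)][::max(1,len(Q)//8)])
im=s['im'][180:320,220:350];cv2.imwrite('pics/c3.png',cv2.resize(im,None,fx=4,fy=4,interpolation=cv2.INTER_CUBIC))
```

```text
7.7 [0.4277 0.2151 0.2638]
473 [0.5021 0.0111 0.0298]
((502.3620910644531, 11.404539108276367), (54.223838806152344, 42.066654205322266), 71.12181091308594) [[473.6879  -7.4435]
 [513.4917 -21.0545]
 [531.0363  30.2526]
 [491.2325  43.8636]]
lid pts 1362 [[0.0785 0.0611]
 [0.0849 0.0738]
 [0.0994 0.1186]
 [0.1142 0.1612]
 [0.1202 0.1765]
 [0.1237 0.1869]
 [0.1268 0.1957]
 [0.2508 0.0603]
 [0.405  0.0611]]
```

View pics/c3.png

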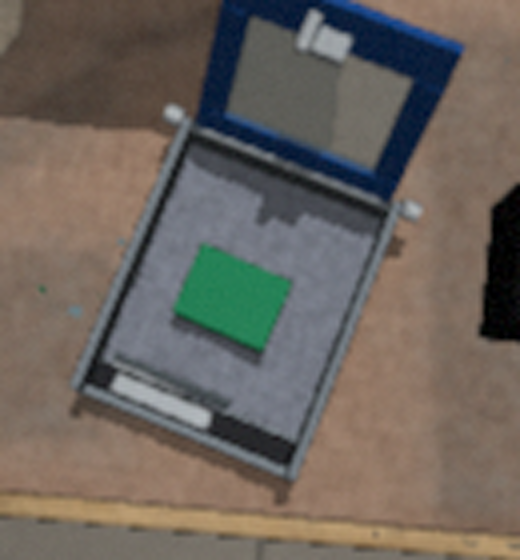

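The lid is fully open: its tip is at x 0.127 and z 0.196 in the cassette frame, which fits 1.9 rad. The block centre is (0.502, 0.011), yaw −18.9°, size 54×42 mm with its top at 0.0298, all consistent with what was given.

With the jaws along the block's x, the 188 mm body would meet the open lid at about z 0.09. I will grip across the 55 mm instead. The tool yaw already matches, and a 64 mm opening leaves about 4.5 mm on each side of the block and at least 4.9 mm to the walls.

Call:
{"fn": "drive_tool", "kwargs": {
  "targets": [
    [0,0,0,0.02,-0.05,0,0.065],
    [0,0,0,0.02,-0.05,-0.01,0.065],
    [0,0,0,0.018,-0.05,-0.04,0.065],
    [0,0,0,0.01,-0.03,-0.05,0.065],
    [0,0,0,0,-0.005,-0.04,0.065],
    [0,0,0,0,0,0,0.065],
    [0,0,0,0,0,0,0.065]
  ]
}}

```text
t: 8.62
tool_pos: [0.4992, 0.0298, 0.126]
tcp_rot: [[-0.946, 0.324, 0.01], [0.324, 0.946, -0.001], [-0.01, 0.003, -1.0]]
contact_force: [-0.3, -0.7, 0.1]
gripper_width: 0.0649
```

Call:
{"fn": "drive_tool", "kwargs": {
  "targets": [
    [0,0.01,0,0.003,-0.016,-0.02,0.064],
    [0,0,0,0,-0.003,-0.015,0.064],
    [0,0,0,0,0,-0.01,0.064],
    [0,0,0,0,0,0,0.064]
  ]
}}

```text
t: 9.12
tool_pos: [0.506, 0.0098, 0.082]
tcp_rot: [[-0.947, 0.322, 0.009], [0.322, 0.947, -0.001], [-0.008, 0.002, -1.0]]
contact_force: [-0.6, -0.2, -0.3]
gripper_width: 0.0638
```

Run:
```python
from h import *
s=snap('wrist','w2');print(env.state()['tool_pos'])
cv2.imwrite('pics/w2c.png',cv2.resize(s['im'][120:400,120:440],None,fx=2,fy=2))
```

```text
[0.50632149 0.00990944 0.0824214 ]
```

View pics/w2c.png

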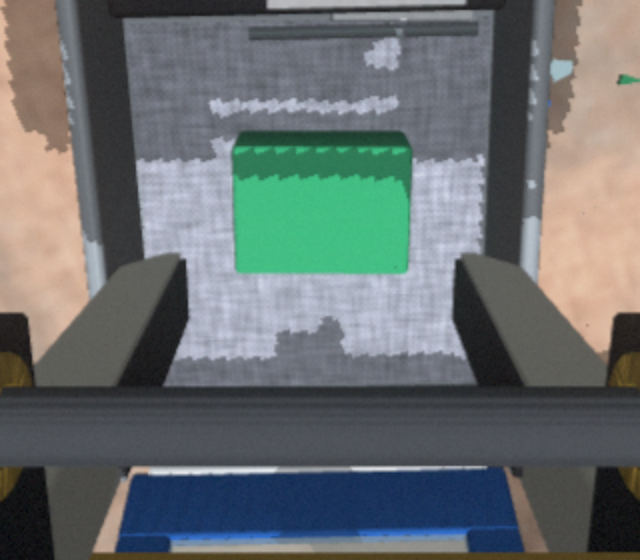

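The wrist view shows the block centred at crop x of about 322 and the fingertips at 185 and 458 (midpoint 321), so they are aligned. I descend.

Call:
{"fn": "drive_tool", "kwargs": {
  "targets": [
    [0,0.008,0,-0.003,0.001,-0.015,0.064],
    [0,0,0,-0.001,0,-0.012,0.064],
    [0,0,0,0,0,-0.008,0.064],
    [0,0,0,0,0,-0.002,0.064]
  ]
}}

```text
t: 9.68
tool_pos: [0.5025, 0.0115, 0.0434]
tcp_rot: [[-0.947, 0.321, 0.002], [0.321, 0.947, -0.0], [-0.002, 0.001, -1.0]]
contact_force: [-1.0, 0.0, 2.0]
gripper_width: 0.0639
```

Call:
{"fn": "drive_tool", "kwargs": {
  "targets": [
    [0,0,0,0,0,-0.006,0.064],
    [0,0,0,0,0,-0.006,0.064],
    [0,0,0,0,0,-0.006,0.064]
  ]
}}

```text
t: 10.05
tool_pos: [0.5031, 0.0115, 0.0248]
tcp_rot: [[-0.947, 0.321, 0.004], [0.321, 0.947, -0.0], [-0.004, 0.001, -1.0]]
contact_force: [-0.0, 0.1, 0.4]
gripper_width: 0.0644
```

Call:
{"fn": "drive_tool", "kwargs": {
  "targets": [
    [0,0.003,0,-0.0005,0,-0.005,0.064],
    [0,0,0,0,0,-0.005,0.064],
    [0,0,0,0,0,-0.004,0.064],
    [0,0,0,0,0,-0.001,0.064]
  ]
}}

```text
t: 10.55
tool_pos: [0.5025, 0.0115, 0.0084]
tcp_rot: [[-0.947, 0.321, 0.0], [0.321, 0.947, -0.0], [-0.0, -0.0, -1.0]]
contact_force: [0.5, 0.5, -0.8]
gripper_width: 0.0643
```

Call:
{"fn": "drive_tool", "kwargs": {
  "targets": [
    [0,0,0,0,0,0,0.05],
    [0,0,0,0,0,0,0.045],
    [0,0,0,0,0,0,0.045],
    [0,0,0,0,0,0,0.045],
    [0,0,0,0,0,0,0.045]
  ],
  "force": 10
}}

```text
t: 11.18
tool_pos: [0.5026, 0.0115, 0.0086]
tcp_rot: [[-0.947, 0.321, 0.001], [0.321, 0.947, -0.0], [-0.001, 0.0, -1.0]]
contact_force: [-0.6, -0.7, -1.1]
gripper_width: 0.0549
```

The jaws hold at 54.9 mm, which is the block's 55 mm. I lift it.

Call:
{"fn": "drive_tool", "kwargs": {
  "targets": [
    [0,0,0,0,0,0.008,0.045],
    [0,0,0,0,0,0.014,0.045],
    [0,0,0,0,0,0.02,0.045],
    [0,0,0,0,0,0.025,0.045],
    [0,0,0,0,0,0.025,0.045],
    [0,0,0,0,0,0.01,0.045]
  ]
}}

```text
t: 11.92
tool_pos: [0.5023, 0.0114, 0.1173]
tcp_rot: [[-0.947, 0.321, 0.002], [0.321, 0.947, 0.0], [-0.002, 0.001, -1.0]]
contact_force: [-1.1, -0.3, -0.6]
gripper_width: 0.0547
```

Call:
{"fn": "drive_tool", "kwargs": {
  "targets": [
    [0,0,0.03,0.002,0.015,0.005,0.045],
    [0,0,0.07,0.003,0.03,0,0.045],
    [0,0,0.08,0.003,0.035,0,0.045],
    [0,0,0.08,0.003,0.035,0,0.045],
    [0,0,0.08,0.003,0.035,0,0.045],
    [0,0,0.06,0.002,0.03,0,0.045],
    [0,0,0.03,0.002,0.02,0,0.045],
    [0,0,0,0,0.005,0,0.045],
    [0,0,0,0,0,0,0.045]
  ]
}}

```text
t: 13.05
tool_pos: [0.516, 0.2291, 0.1195]
tcp_rot: [[-0.992, -0.127, -0.006], [-0.127, 0.992, 0.001], [0.006, 0.001, -1.0]]
contact_force: [0.0, -0.1, -1.0]
gripper_width: 0.0551
```

Run:
```python
from h import *
s=snap('wrist','w3');print(env.state()['tool_pos'])
```

```text
[0.51602057 0.22872035 0.11953686]
```

View pics/w3.png

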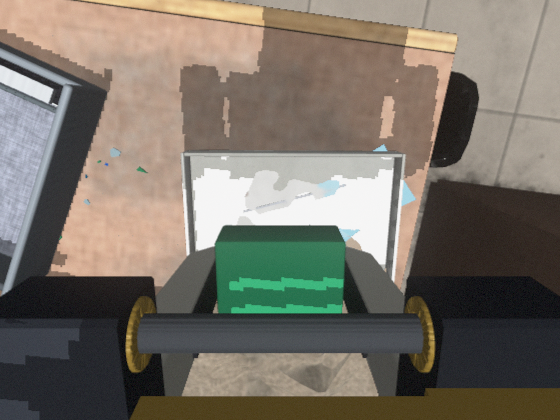

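The block is held square to the tray, block centre near column 281 and tray centre near column 294, so a further 10 mm in +y is needed. I correct that and descend.

Call:
{"fn": "drive_tool", "kwargs": {
  "targets": [
    [0,-0.006,0,0.002,0.006,-0.015,0.045],
    [0,0,0,0.002,0.003,-0.025,0.045],
    [0,0,0,0,0,-0.02,0.045],
    [0,0,0,0,0,-0.012,0.045],
    [0,0,0,0,0,-0.004,0.045]
  ]
}}

```text
t: 13.72
tool_pos: [0.5209, 0.2333, 0.0391]
tcp_rot: [[-0.993, -0.118, 0.001], [-0.118, 0.993, -0.002], [-0.001, -0.003, -1.0]]
contact_force: [0.1, -0.8, -0.8]
gripper_width: 0.0547
```

Call:
{"fn": "drive_tool", "kwargs": {
  "targets": [
    [0,0,0,0,0.004,-0.008,0.045],
    [0,0,0,0,0,-0.008,0.045],
    [0,0,0,0,0,-0.006,0.045],
    [0,0,0,0,0,-0.004,0.045],
    [0,0,0,0,0,-0.001,0.045]
  ]
}}

```text
t: 14.35
tool_pos: [0.5219, 0.2379, 0.0112]
tcp_rot: [[-0.993, -0.118, 0.003], [-0.118, 0.993, -0.001], [-0.003, -0.002, -1.0]]
contact_force: [-0.3, 0.0, -0.1]
gripper_width: 0.0551
```

Call:
{"fn": "drive_tool", "kwargs": {
  "targets": [
    [0.001,0.003,0,0,0,-0.002,0.045],
    [0,0,0,0,0,-0.0015,0.045],
    [0,0,0,0,0,-0.0012,0.045]
  ]
}}

```text
t: 14.72
tool_pos: [0.5224, 0.238, 0.0068]
tcp_rot: [[-0.993, -0.118, 0.001], [-0.118, 0.993, 0.0], [-0.001, -0.0, -1.0]]
contact_force: [0.7, 0.4, -1.1]
gripper_width: 0.055
```

Call:
{"fn": "drive_tool", "kwargs": {
  "targets": [
    [0,0,0,0,0,-0.001,0.045],
    [0,0,0,0,0,-0.0008,0.045]
  ]
}}

```text
t: 14.98
tool_pos: [0.5224, 0.238, 0.0049]
tcp_rot: [[-0.993, -0.118, 0.001], [-0.118, 0.993, 0.0], [-0.001, 0.0, -1.0]]
contact_force: [0.2, 0.0, 0.4]
gripper_width: 0.055
```

Call:
{"fn": "drive_tool", "kwargs": {
  "targets": [
    [0,0,0,0,0,-0.0006,0.045]
  ]
}}

```text
t: 15.1
tool_pos: [0.5225, 0.238, 0.0049]
tcp_rot: [[-0.993, -0.118, 0.001], [-0.118, 0.993, 0.0], [-0.001, -0.0, -1.0]]
contact_force: [-1.8, -0.6, 7.7]
gripper_width: 0.0552
```

Touchdown came at TCP 4.9 mm, against 4.6 expected. I open slowly and then rise.

Call:
{"fn": "drive_tool", "kwargs": {
  "targets": [
    [0,0,0,0,0,0.0003,0.058],
    [0,0,0,0,0,0,0.062],
    [0,0,0,0,0,0,0.068],
    [0,0,0,0,0,0,0.068]
  ]
}}

```text
t: 15.6
tool_pos: [0.5227, 0.2382, 0.0051]
tcp_rot: [[-0.993, -0.118, 0.002], [-0.118, 0.993, 0.001], [-0.002, 0.0, -1.0]]
contact_force: [0.0, 0.3, 0.7]
gripper_width: 0.0678
```

Call:
{"fn": "drive_tool", "kwargs": {
  "targets": [
    [0,0,0,0,0,0.005,0.068],
    [0,0,0,0,0,0.01,0.068],
    [0,0,0,0,0,0.02,0.068],
    [0,0,0,0,0,0.03,0.068],
    [0,0,0,0,0,0.04,0.068],
    [0,0,0,-0.01,0.04,0.04,0.068],
    [0,0,0,-0.04,0.045,0.01,0.068],
    [0,0,0,-0.04,0.045,0,0.068],
    [0,0,0,-0.04,0.045,0,0.068],
    [0,0,0,-0.04,0.04,0,0.068],
    [0,0,0,-0.03,0.03,0,0.068],
    [0,0,0,0,0,0,0.068],
    [0,0,0,0,0,0,0.068]
  ]
}}

```text
t: 17.23
tool_pos: [0.3172, 0.4882, 0.1753]
tcp_rot: [[-0.994, -0.113, 0.011], [-0.113, 0.994, 0.009], [-0.012, 0.008, -1.0]]
contact_force: [0.7, 0.1, 0.4]
gripper_width: 0.0682
```

Run:
```python
from h import *
np.set_printoptions(precision=4,suppress=True)
s=snap('top','t4');W=cloud(s);st=env.state();print(st['t'],st['tool_pos'],st['contact_force'])
hsv=cv2.cvtColor(s['im'],cv2.COLOR_BGR2HSV)
g=cv2.inRange(hsv,(45,60,40),(90,255,255));g[:210]=0;g[270:]=0;g[:,:135]=0;g[:,220:]=0
P=W[g>0];P=P[P[:,2]>.018];print(np.median(P,0),np.percentile(P[:,2],[2,98]))
print(cv2.minAreaRect((P[:,:2]*1000).astype(np.float32)))
a=load('top0')
for n,(x0,x1,y0,y1) in dict(tube=(298,320,140,168),tape=(348,390,162,200)).items():
  print(n,np.abs(a['im'][y0:y1,x0:x1].astype(int)-s['im'][y0:y1,x0:x1]).mean())
```

```text
17.275 [0.3169 0.4885 0.1753] [-0.7988  0.2638  0.5322]
[0.5218 0.2371 0.0265] [0.023  0.0296]
((521.9593505859375, 237.1258544921875), (41.18059158325195, 54.340171813964844), 5.6257643699646)
tube 2.3663419913419914
tape 2.0367585630743528
```

View pics/t4.png

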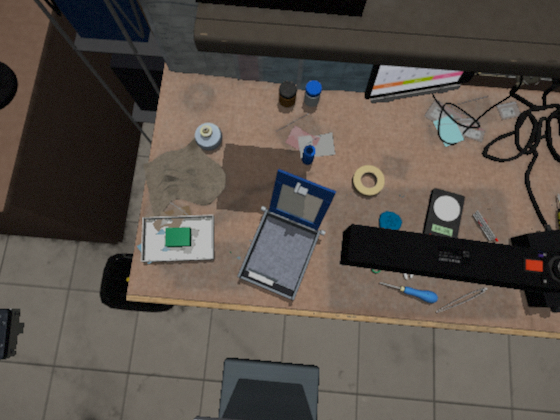

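The block lies flat in the tray at about (178,237), top z 0.0265 (0.026 expected). The lid stands open, and the tube at (308,155) and tape at (368,181) are unmoved. I hand in.

```bash
python3 -c "
from station import sign_off
print(sign_off())"
```

```text
the job is handed in; nothing more can be done
None
```

The green block is out of the cassette and lies flat in the white tray, and the job was handed in at about 17.3 s of the 48 s allowed.

- **Latch:** I pressed the strip down in 0.8 mm steps. It felt soft at 2.4 to 4.7 N, then reached the hard stop at 10.9 N, about 5 mm down. I went straight up and aside at once.
- **Lid:** It opened by itself to its stop, with its tip measured at about 0.196 m high and leaning back, which fits 1.9 rad. I took no picture or force reading during the retreat itself, so the "untouched" part rests on the tool rising quickly; the force read near zero once clear.
- **Grip:** I took the block across its 55 mm rather than the suggested 42 mm, because the gripper's body would have met the open lid. The grip was 10 N and the jaws read 54.9 mm.
- **Placing:** Touchdown in the tray read 7.7 N.
- **Last checks:**
  - The block is within about 3 mm of the tray's centre, with its top at 26.5 mm (26 expected).
  - The lid is still open.
  - The tube and tape look the same as before.
  - The gripper was well clear of everything.
- **Not checked:** I did not measure the ring wax, which was partly hidden in the top view; the arm never went near it.

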